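# Refit the pre-filter access panel of a culture bench and hold it shut

## Task

Close the pre-filter housing of the clean bench: turn the red quarter-turn wing stud clockwise until the wing lines up with the two green dots (crosswise to the long side of the housing), then pick up the loose aluminium panel with the black handle, set it squarely over the stud so that the wing comes up through the panel's slot, and press it all the way down against the housing's rim, squashing the springy gasket. Finish while still pressing the panel down with the gripper, fingers on it: do not let go and do not lock the wing, a colleague will fit the screws. Leave the tube rack, the tubs, the forceps and the jar where they are.

Things in the scene. Friction and masses are not known exactly. Their poses are not given: they have to be found in the camera images.
- housing: Grey filter housing fixed to the bench, a low open box 210 (x) x 160 (y) x 70 mm high with a 150 x 100 mm opening; stands left or right, yaw varies. Origin: centre of its underside, z up. Its flat rim is 70 mm above the origin; green dots on the rim at x = +62, y = +-74 mm show the direction of the aligned wing.
- seat (a point): Centre of the housing's rim plane, 70 mm above the housing's origin, axes as the housing's.
- stud_axis (a point): Point on the stud's turning axis (vertical) in the rim plane: x = +62, y = 0, z = 70 mm in the housing's frame. A steel post of 10 mm diameter rises here from inside the housing to the wing.
- wing (a point): Centre of the top of the stud's red wing, 32 mm above the rim, on the stud's axis. The wing is 32 mm long (this point's x), 10 mm thick (its y) and 22 mm high (underside 10 mm above the rim), white stripe along its top. Pinch it across its thickness from above; beside it there is free room down to the gasket, 8 mm above the rim.
- stud (a joint): Angle of the wing stud in rad, growing clockwise seen from above. 0: wing along the housing's x; 1.571: aligned, wing along the housing's y, towards the green dots, and the panel's slot can pass. Stops at -0.1 and 1.8; starts between 0.1 and 0.7; friction 0.10 N m, stays where left.
- gasket (a joint): Compression in m of the black springy gasket ring round the opening (174 x 124 mm outside, 10 mm wide): 0 free, 8 mm proud of the rim; 0.008 squashed flush with the rim. Moves straight down only, begins to yield at 5 N, 0.008 at 13 N (the panel's own weight, about 3.4 N, does not squash it), springs back.
- panel: Loose aluminium panel 180 (x) x 130 (y) x 6 mm, 0.35 kg, lying flat, handle up. Origin: centre of its underside; z up, x towards the slot end (green stripe by the slot). Goes on with its x along the housing's x, centred. Black bar handle along x over its centre: 64 mm long, 12 thick (y), 28 to 40 mm above the underside, on two legs with 40 mm free between.
- handle (a point): Centre of the handle's bar, 34 mm above the panel's underside, axes as the panel's.
- slot (a point): Centre of the slot at the panel's underside, x = +62, y = 0 in the panel's frame. The slot goes right through, 20 mm along the panel's x and 42 mm along its y (5 mm clear of the aligned wing all round). When the panel is down, this point lies on the stud's axis.
- rack: White wire rack with capped test tubes, 220 x 85 mm, 152 mm high over the caps, origin under its centre: leave alone.
- tubs: Stack of two clear round tubs with white lids, 100 mm wide, 126 mm high: leave alone.
- forceps: Steel forceps lying flat, 165 mm long, about 14 mm wide, 8 mm high: leave alone.
- jar: Small glass jar with a blue cap, 60 mm wide, 75 mm high: leave alone.
There are look-alikes about, which are no part of the job. Of the things like the panel, leave any that is orange or yellow; of the rest the larger one is meant.

How it is judged:
By the outcome, as a careful person would: the job done as asked, in the order asked, and still so for the second after the job is handed in, while the arm keeps its last pose, push and grip.
It also fails if it takes over 56 s, if anything falls off the work surface, if the arm or the gripper's body presses on something with over 40 N, if the wrist force passes 120 N, or if a joint passes its speed limit or range.

## Robot

A 6-joint arm with a two-finger parallel gripper is mounted at the origin on the work surface. World frame = base frame: x ahead of the robot, y to its left, z up, the work surface at z = 0. Lengths are in mm, angles in degrees, forces in N, time in s.
With the tool pointing down it reaches from about 300 to 850 mm from the base axis. Payload 4.2 kg.
Tool frame: the origin (TCP) lies at the very end of the fingers, on their centre line; the grasp point (between the pads) lies 19 mm behind it (env.tcp_to_grasp is the distance from the TCP to the grasp point, in mm); z points along the fingers, y is the line along which they close (so a half turn about z gives the same grasp; the last joint's range is limited). The gripper opens to 91 mm and grips with 3 to 60 N. Pads are 32 mm wide; open, the fingers measure 118 mm over their backs; the gripper's body (76 mm by 178 mm) begins 60 mm behind the grasp point.
Start: joints at [69.156, 18.312, 89.639, -0, 72.044, -1.146], TCP at [193.817, 541.367, 213.976] pointing down, gripper open.
Joint ranges: [-177.97, 177.97], [-48.28, 115.42], [12.27, 149.76], [-77.06, 257.06], [2.81, 150.46], [-146.56, 146.56]. Speed limits (degrees/s): [147.25, 147.25, 180, 180, 180, 180].

## Interface

Orientations are given as [roll, pitch, yaw] about the fixed x, y, z axes, in that order (R = Rz(yaw) Ry(pitch) Rx(roll)).
In Python, from workcell import env gives the robot as it stands.
- The arm moves only by the tool move_arm, never from a script. Its argument "plan" is a list of rows, each a list of 3 entries, a list of its own where there are three numbers: the shift along the world's x, y, z in cm, then the turn about the world's z in degrees, then the closure, from 0 (fully open) to 1 (shut). In form: [[[x, y, z], turn, claw], ...]. A call has 1 to 5 rows; each row shifts and turns the commanded pose from where the row before left it; what a row does not reach is not made up. A row lasts 1/10 s, in which the tool goes at most 50 mm and 8.59 degrees, less where a joint would pass 70% of its speed; a pose out of reach is approached as far as the arm can. A call is refused whole if a number of a shift passes 5 or a number of a turn 8.59, either way. A call with a gripper value outside its range is refused whole. The fingers move at their own pace and stop on an object; "squeeze" is the grip in N (left out, the last holds). Time passes only in rows, so rows that do not move let the fingers close. It gives the time, the measured TCP pose, the force, the opening and the grip force at its end, in the units of the state.
- env.state(): the state, without advancing time (a new reading comes with each control period).
- env.grab_frame(name): name is "scene" or "top" or "wrist"; returns a dict with "frame" (400x640x3 uint8, red, green, blue), "z_map" (400x640 float32, mm along the optical axis (not along the pixel's ray), 0 where there is no reading), "fovy" (degrees; the focal length in pixels is half the picture's height over the tangent of half this angle, whatever the lens; pixels are square), "cx", "cy" (the principal point, pixels), "D" ([k1, k2, p1, p2, k3] as OpenCV has them; the pictures are not rectified), "position" and "orientation" of the camera in the world. Camera axes: x right, y down, z forward; pixel columns grow to the right and rows downward; lengths in mm; the calibration is good to about 2 mm. A picture is of the moment at which its call begins.
- env.job_done(): hands the job in; it is judged then, once.
Trained networks look in a picture, given as the dict that the camera call returned (one of the last four; its "shot" number tells which), for a name from the list of things; names that differ only in an ending like _2 or _b are one class to them, and where a whole thing is asked for, a point or a joint stands for the part that bears it (a point fixed in the world has none). Each returns a list of dicts, best first, with "score" (0 to 1); they miss things now and then, are a little off and sometimes report something else, mostly with a low value. They report only what shows in the picture. A call takes as long as a camera call. They do not tell look-alikes from the thing itself.
- env.search_frame(picture, label): "point" ([column, row] in pixels, amid what is visible of it).
- env.landmark_of(picture, label): "point" ([column, row] in pixels: a listed point, or the origin of a listed thing).
The state is a dict: "time_s": time; "qpos": joint angles; "qvel": joint speeds; "effort": joint torques, N m; "ee_pos": TCP position; "ee_rot": TCP orientation; "force": force on the tool from outside, world axes, zero at the start; "torque": the same for the moment, N m; "gripper_width": finger opening in mm; "gripper_force": force on a finger pad.
Only numpy, scipy, OpenCV 4.12 (cv2) and the standard library are available. Lean on these libraries where they do the work, as an engineer would, in place of code of your own. Each camera call takes 0.05 s, during which the arm holds its last target. There are 200 camera calls.

## Working session

There is one attempt and no reset: what is moved stays moved. The work goes in short steps, Python scripts to look and compute and a tool call to move; the robot and the scene stay as the last step left them, time stands still between calls to the robot, and variables do not carry over. Pictures are saved under pics/ and viewed, at most 10 in all, crops included, and the job is handed in when it is done.

Besides the shell and the picture viewer there is one more tool, called after "Call:" in YAML: its name, and indented under it one key for each argument. move_arm: Moves the arm, as the interface text tells. Its arguments: {"type":"object","properties":{"plan":{"type":"array","items":{"type":"array"}},"squeeze":{"type":"number"}},"required":["plan"]}

```bash
ls; mkdir -p pics; cat > h.py <<'E'
import numpy as np, cv2
from scipy.spatial.transform import Rotation as R
from workcell import env
def K(p):
    h=p["frame"].shape[0]; f=h/2/np.tan(np.radians(p["fovy"])/2)
    return np.array([[f,0,p["cx"]],[0,f,p["cy"]],[0,0,1.]])
def Rc(p):
    o=np.array(p["orientation"],float)
    return o if o.shape==(3,3) else R.from_euler("xyz",o,degrees=True).as_matrix()
def ray(p,uv):
    q=cv2.undistortPoints(np.array([[uv]],float),K(p),np.array(p["D"],float))[0,0]
    return np.array([q[0],q[1],1.])
def at_z(p,uv,z):
    d=Rc(p)@ray(p,uv); c=np.array(p["position"],float)
    return c+d*(z-c[2])/d[2]
def at_depth(p,uv):
    u,v=np.round(uv).astype(int); w=p["z_map"][max(v-1,0):v+2,max(u-1,0):u+2]; w=w[w>0]
    return np.array(p["position"])+Rc(p)@ray(p,uv)*np.median(w) if w.size else None
def cloud(p):
    h,w=p["z_map"].shape; g=np.stack(np.meshgrid(np.arange(w),np.arange(h)),-1).reshape(-1,1,2).astype(float)
    q=cv2.undistortPoints(g,K(p),np.array(p["D"],float)).reshape(h,w,2)
    d=np.dstack([q,np.ones((h,w))])*p["z_map"][...,None]
    P=d@Rc(p).T+np.array(p["position"]); P[p["z_map"]<=0]=np.nan
    return P
def save(p,n,crop=None,s=1):
    im=p["frame"][...,::-1]
    if crop: x0,y0,x1,y1=crop; im=im[y0:y1,x0:x1]
    cv2.imwrite("pics/"+n+".png",cv2.resize(im,None,fx=s,fy=s,interpolation=cv2.INTER_CUBIC))
E
python3 - <<'E'
from h import *
for n in ["top","scene"]:
    p=env.grab_frame(n); save(p,n+"0"); print(n,p["position"],p["orientation"],p["fovy"],p["D"])
    for l in ["housing","seat","stud_axis","wing","panel","handle","slot","rack","tubs","forceps","jar"]:
        for d in env.landmark_of(p,l)[:3]:
            a=at_depth(p,d["point"]); print(l,round(d["score"],2),np.round(d["point"]),None if a is None else np.round(a))
s=env.state(); print(s)
E
```

```text
pics
top [ 291.91527353    3.19375244 1658.2135373 ] [-171.11924515   -0.87717455  -88.36111674] 44.93466778754176 [-0.07235063  0.          0.          0.          0.        ]
housing 0.76 [384. 204.] [ 529. -219.   23.]
seat 0.94 [387. 200.] [ 540. -230.   27.]
stud_axis 0.96 [387. 185.] [ 587. -226.   50.]
stud_axis 0.59 [466. 196.] [ 553. -481.   98.]
wing 0.37 [394. 182.] [ 589. -241.   98.]
panel 0.86 [215. 199.] [527. 358.  24.]
panel 0.85 [270. 208.] [504. 172.   9.]
panel 0.78 [258. 131.] [776. 227.   4.]
handle 0.95 [265. 204.] [518. 190.  11.]
handle 0.87 [217. 198.] [532. 358.   5.]
handle 0.69 [181. 279.] [254. 453.  38.]
slot 0.91 [230. 206.] [507. 312.   1.]
slot 0.7 [270. 187.] [579. 175.   2.]
slot 0.59 [185. 296.] [196. 445.   3.]
rack 0.93 [171. 185.] [573. 521.   3.]
tubs 0.91 [466. 197.] [ 548. -484.   93.]
forceps 0.52 [320. 213.] [492.  -2.   5.]
jar 0.73 [329. 131.] [769. -23.  57.]
scene [1098.86816605 -695.67153106  919.12202576] [-132.63365589   -0.3416663    38.92650996] 52.238656915214285 [-0.03694033  0.          0.          0.          0.        ]
housi
[... 783 characters left out ...]
364. 187.] [587. 185.   1.]
{'time_s': 1.2, 'qpos': array([ 6.91551670e+01,  1.83098416e+01,  8.96393463e+01,  6.81545179e-04,
        7.20430715e+01, -1.14494538e+00]), 'qvel': array([-0.0282833 , -0.02369811,  0.01100696,  0.03696396,  0.08730292,
        0.06721521]), 'effort': array([-1.60734900e-03, -4.12351334e+01, -2.32231611e+01,  7.26218009e-02,
        3.77668440e-02,  5.65805578e-06]), 'ee_pos': array([193.82108113, 541.36608956, 213.99422968]), 'ee_rot': array([ 1.79992248e+02, -4.93573168e-04,  1.60299902e+02]), 'force': array([ 0.20665472,  0.90528776, -0.80116251]), 'torque': array([0.01137617, 0.03189272, 0.01182747]), 'gripper_force': 0.0, 'gripper_width': 91.18916253614427}
```

View pictures.

```bash
python3 - <<'E'
import cv2
a=cv2.imread("pics/top0.png")[100:320,140:500]; cv2.imwrite("pics/t1.png",cv2.resize(a,None,fx=2.2,fy=2.2,interpolation=cv2.INTER_CUBIC))
a=cv2.imread("pics/scene0.png")[80:350,160:500]; cv2.imwrite("pics/s1.png",cv2.resize(a,None,fx=2.2,fy=2.2,interpolation=cv2.INTER_CUBIC))
E
```

```text
(no output)
```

View pics/t1.png

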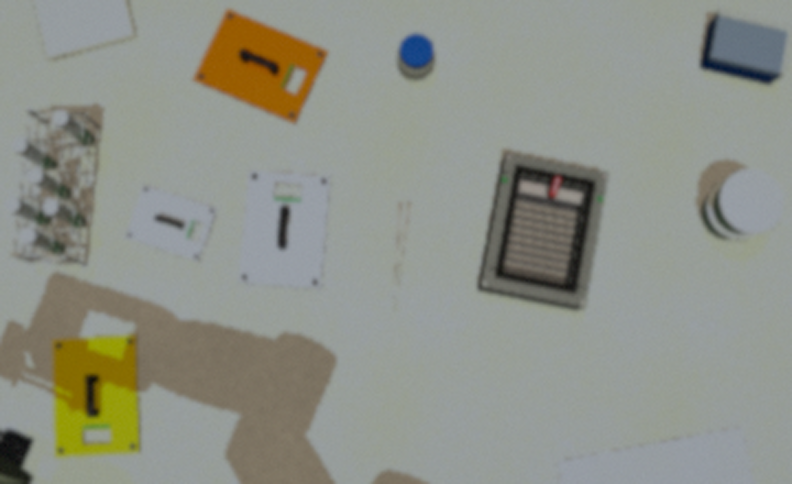

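View pics/s1.png

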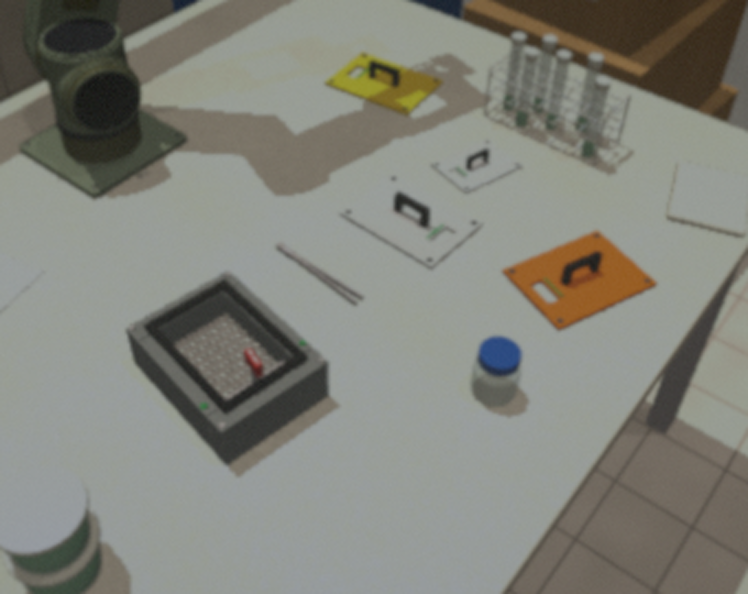

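Call:
move_arm:
  plan:
    - [[2.6,-3.7,1],0,0]
    - [[2.6,-3.7,1],0,0]
    - [[2.6,-3.7,1],0,0]
    - [[2.6,-3.7,1],0,0]
    - [[2.6,-3.7,1],0,0]

```text
time_s: 1.7
ee_pos: [324.5, 354.9, 264.5]
ee_rot: [180.0, 0.0, 160.3]
force: [1.0, 0.2, -0.2]
gripper_width: 90.9
gripper_force: 0.0
```

Call:
move_arm:
  plan:
    - [[2.6,-3.7,1],0,0]
    - [[2.6,-3.7,1],0,0]
    - [[2.6,-3.7,1],0,0]
    - [[2.6,-3.7,0],0,0]
    - [[2.6,-3.7,0],0,0]

```text
time_s: 2.2
ee_pos: [454.8, 169.7, 294.6]
ee_rot: [179.9, 0.1, 160.3]
force: [0.4, 0.9, 1.1]
gripper_width: 91.3
gripper_force: 0.0
```

```bash
cat > look.py <<'E'
import sys
from h import *
n,labels=sys.argv[1],sys.argv[2].split(",")
p=env.grab_frame("wrist"); save(p,n); np.save("pics/"+n+".npy",p,allow_pickle=True)
s=env.state(); print(round(s["time_s"],2),np.round(s["ee_pos"],1),np.round(s["ee_rot"],2),np.round(p["position"]),np.round(p["orientation"],1),p["fovy"])
for l in labels:
    for d in env.landmark_of(p,l)[:2]:
        a=at_depth(p,d["point"]); print(l,round(d["score"],2),np.round(d["point"],1),None if a is None else np.round(a,1))
E
python3 look.py w1 panel,handle,slot
```

```text
2.25 [458.4 164.4 294.2] [-179.8     0.35  160.04] [392. 192. 465.] [ 1.663e+02 -1.000e-01  7.030e+01] 60.361580755112115
panel 0.79 [463.1 168.4] [519.2 353.1   3.4]
panel 0.65 [344.9 210.6] [520.3 181.8   6.2]
handle 0.7 [473.2 175.8] [526.7 355.3  26.7]
handle 0.66 [340.  216.6] [516.6 174.   38.8]
slot 0.72 [435.7 173.9] [515.  316.4  -1. ]
slot 0.59 [351.8 246.2] [576. 174.  -1.]
```

View pics/w1.png

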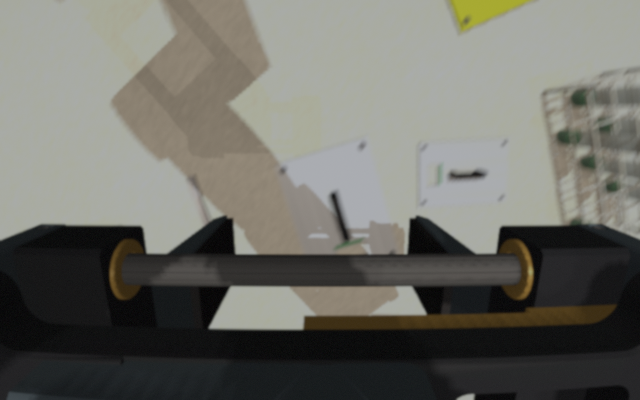

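Call:
move_arm:
  plan:
    - [[1.2,-4.4,0],0,0]
    - [[1.2,-4.4,0],0,0]
    - [[1.2,-4.4,0],0,0]
    - [[1.2,-4.4,0],0,0]
    - [[1.2,-4.4,0],0,0]

```text
time_s: 2.9
ee_pos: [513.9, -48.5, 294.2]
ee_rot: [179.9, 0.0, 160.5]
force: [0.8, 0.4, -0.1]
gripper_width: 91.1
gripper_force: 0.0
```

Call:
move_arm:
  plan:
    - [[1.2,-4.4,0],0,0]
    - [[1.2,-4.4,0],0,0]
    - [[1.2,-4.4,0],0,0]
    - [[1.2,-4.0,0],0,0]
    - [[0,0,0],0,0]

```text
time_s: 3.4
ee_pos: [563.1, -223.3, 292.8]
ee_rot: [-179.9, -0.0, 160.2]
force: [-0.5, 1.3, -0.8]
gripper_width: 91.3
gripper_force: 0.0
```

```bash
python3 look.py w2 housing,seat,stud_axis,wing
```

```text
3.45 [ 562.4 -220.8  293. ] [ 1.7996e+02 -8.0000e-02  1.6024e+02] [ 501. -201.  463.] [1.664e+02 1.000e-01 7.020e+01] 60.361580755112115
housing 0.87 [310.8 140.8] [ 521.5 -222.1   30.9]
seat 0.83 [310.7 139.6] [ 519.9 -221.7   33. ]
stud_axis 0.89 [318.6 193.3] [ 573.4 -230.   101.2]
wing 0.58 [316.8 200.6] [ 580.2 -234.5  101.7]
```

View pics/w2.png

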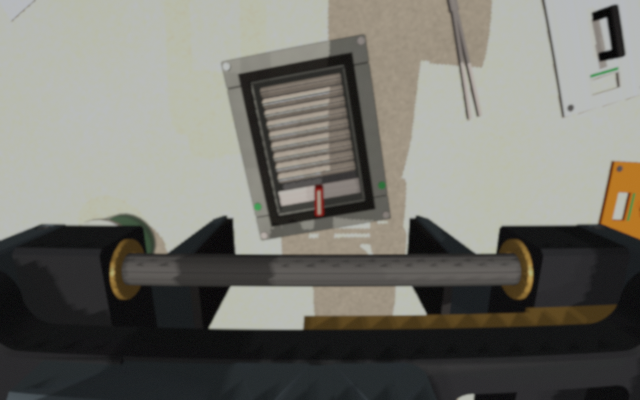

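```bash
cat > meas.py <<'E'
import sys
from h import *
def rect(pts):
    c,(a,b),t=cv2.minAreaRect(pts.astype(np.float32))
    if a<b: a,b,t=b,a,t+90
    return np.round(c,1),round(a,1),round(b,1),round((t+90)%180-90,1)
def housing(p):
    P=cloud(p); f=p["frame"].astype(int); r,g,b=f[...,0],f[...,1],f[...,2]
    z=P[...,2]; near=(abs(P[...,0]-545)<200)&(abs(P[...,1]+230)<200)
    rim=near&(z>64)&(z<74); m=cv2.morphologyEx(rim.astype(np.uint8),cv2.MORPH_OPEN,np.ones((3,3)))>0
    print("rim",rect(P[m][:,:2]),"z",np.round(np.median(z[m]),1))
    red=near&(r>g+40)&(r>b+40); w=near&(r>g+25)&(z>88)&(z<115)
    for n,k in (("red",red),("wing",w)):
        v,u=np.nonzero(k); 
        if len(u)<5: continue
        q=P[k]; print(n,len(u),"px",u.mean().round(1),v.mean().round(1),"xyz",np.nanmedian(q,0).round(1),"ztop",np.nanpercentile(z[k],90).round(1),rect(q[np.isfinite(q[:,0])][:,:2]))
    gr=near&(g>r+40)&(g>b+30); k,l,st,ce=cv2.connectedComponentsWithStats(gr.astype(np.uint8))
    for i in range(1,k):
        if st[i,4]>=6: print("green",st[i,4],ce[i].round(1),at_z(p,ce[i],70).round(1))
if __name__=="__main__": housing(np.load("pics/"+sys.argv[1]+".npy",allow_pickle=True).item())
E
python3 meas.py w2; python3 - <<'E'
from h import *; from meas import housing
for n in ("top","scene"): print(n); housing(env.grab_frame(n))
E
```

```text
rim (array([ 521.6, -223.3]), 210.1, 160.7, -9.6) z 69.1
red 214 px 351.4 205.2 xyz [ 582.  -232.7  100.6] ztop 374.9 (array([ 567. , -195.2]), 120.5, 32.1, -64.4)
wing 220 px 317.9 200.6 xyz [ 580.5 -233.5  100.9] ztop 102.1 (array([ 581.8, -233.8]), 31.0, 8.8, -19.8)
green 28 [381.5 184.8] [ 594.8 -160.2   70. ]
green 37 [257.2 206.4] [ 569.9 -306.2   70. ]
top
rim (array([ 511.8, -222.6]), 159.6, 136.4, 80.1) z 69.9
red 8 px 390.8 186.8 xyz [ 573.  -230.2  102. ] ztop 107.1 (array([ 574.4, -230.4]), 10.0, 7.1, -43.2)
wing 23 px 391.4 185.7 xyz [ 577.5 -231.6  101.3] ztop 106.5 (array([ 578.2, -232.9]), 25.1, 9.4, -12.2)
scene
rim (array([ 523.7, -223.4]), 212.1, 161.5, -9.7) z 70.0
red 25 px 274.4 244.2 xyz [ 587.8 -237.9  100.1] ztop 102.2 (array([ 583.1, -237.7]), 29.2, 6.6, -8.2)
wing 51 px 274.6 244.1 xyz [ 586.8 -236.7  100.1] ztop 102.6 (array([ 584.1, -234.5]), 31.7, 9.7, -18.5)
```

Call:
move_arm:
  plan:
    - [[1.0,-0.6,-4.5],0,0]
    - [[1.1,-0.7,-4.5],0,0.3]
    - [[0,0,-4.5],0,0.4]
    - [[0,0,-4.0],0,0.4]
    - [[0,0,-2.5],0,0.4]
  squeeze: 30

```text
time_s: 4.25
ee_pos: [581.2, -231.9, 91.0]
ee_rot: [180.0, -0.3, 160.4]
force: [-0.3, 0.0, -0.1]
gripper_width: 62.1
gripper_force: 0.0
```

Call:
move_arm:
  plan:
    - [[0,0,-1.0],0,0.4]
    - [[0,0,0],0,0.4]
    - [[0,0,0],0,1]
    - [[0,0,0],0,1]
    - [[0,0,0],0,1]

```text
time_s: 4.75
ee_pos: [583.7, -234.0, 85.7]
ee_rot: [-180.0, 0.2, 160.3]
force: [-0.1, -1.1, 0.2]
gripper_width: 33.6
gripper_force: 0.0
```

Call:
move_arm:
  plan:
    - [[0,0,0],0,1]
    - [[0,0,0],0,1]
    - [[0,0,0],-5,1]
    - [[0,0,0],-5,1]
    - [[0,0,0],-5,1]

```text
time_s: 5.25
ee_pos: [582.9, -233.9, 84.3]
ee_rot: [-180.0, 0.0, 145.1]
force: [-0.5, -0.8, 1.1]
gripper_width: 9.7
gripper_force: 30.0
```

Call:
move_arm:
  plan:
    - [[0,0,0],-6,1]
    - [[0,0,0],-6,1]
    - [[0,0,0],-6,1]
    - [[0,0,0],-6,1]
    - [[0,0,0],-6,1]

```text
time_s: 5.75
ee_pos: [583.0, -233.9, 84.3]
ee_rot: [180.0, 0.0, 115.1]
force: [0.2, -0.2, 1.0]
gripper_width: 9.8
gripper_force: 30.0
```

Call:
move_arm:
  plan:
    - [[0,0,0],-6,1]
    - [[0,0,0],-6,1]
    - [[0,0,0],-6,1]
    - [[0,0,0],-6,1]
    - [[0,0,0],-6,1]

```text
time_s: 6.25
ee_pos: [583.1, -233.9, 84.3]
ee_rot: [180.0, 0.0, 85.1]
force: [0.9, 1.2, 0.5]
gripper_width: 10.0
gripper_force: 30.0
```

Call:
move_arm:
  plan:
    - [[0,0,0],-5,1]
    - [[0,0,0],0,1]
    - [[0,0,0],0,1]

```text
time_s: 6.55
ee_pos: [583.1, -233.8, 84.3]
ee_rot: [179.9, 0.0, 80.4]
force: [-0.2, -1.1, -0.0]
gripper_width: 10.0
gripper_force: 30.0
```

Call:
move_arm:
  plan:
    - [[0,0,0],0,0.5]
    - [[0,0,0],0,0.4]
    - [[0,0,2],0,0]
    - [[0,0,4.5],0,0]
    - [[0,0,4.5],0,0]

```text
time_s: 7.05
ee_pos: [582.0, -233.3, 194.1]
ee_rot: [-179.8, -0.0, 80.3]
force: [1.3, -0.6, 0.0]
gripper_width: 46.9
gripper_force: 0.0
```

Call:
move_arm:
  plan:
    - [[0,0,4.5],0,0]
    - [[0,0,4.5],0,0]
    - [[0,0,1],0,0]
    - [[0,0,0],0,0]

```text
time_s: 7.45
ee_pos: [583.5, -233.9, 296.1]
ee_rot: [179.7, 0.1, 80.3]
force: [-0.1, -0.3, -0.6]
gripper_width: 78.7
gripper_force: 0.0
```

```bash
python3 look.py w3 wing; python3 meas.py w3
```

```text
7.5 [ 582.6 -233.5  293.7] [-179.99   -0.     80.32] [ 594. -169.  466.] [166.3  -0.2  -9.6] 60.361580755112115
wing 0.58 [319.4 179.8] [ 582.7 -232.1  102.2]
rim (array([ 521.2, -223.6]), 210.0, 159.6, -9.8) z 69.2
red 170 px 319.4 180.1 xyz [ 583.2 -232.1  100.9] ztop 102.0 (array([ 582. , -233.5]), 31.8, 8.7, 80.1)
wing 217 px 319.1 179.8 xyz [ 582.5 -232.   100.9] ztop 102.1 (array([ 582. , -233.5]), 31.8, 8.7, 80.2)
green 36 [319.3 111.2] [ 594.7 -160.9   70. ]
green 34 [319.3 236.5] [ 569.8 -306.5   70. ]
```

View pics/w3.png

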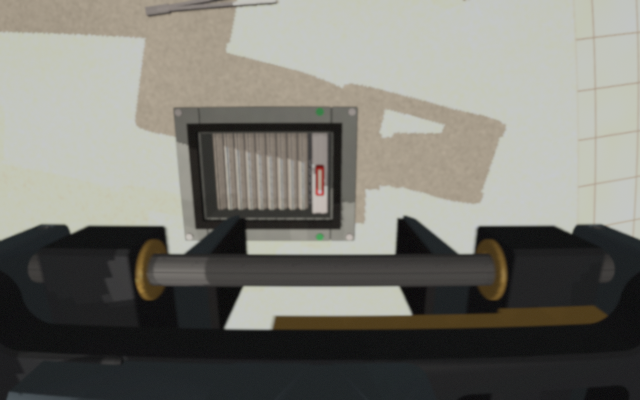

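Call:
move_arm:
  plan:
    - [[-0.8,4.1,0],-8,0]
    - [[-0.8,4.1,0],-8,0]
    - [[-0.8,4.1,0],-8,0]
    - [[-0.8,4.1,0],-8,0]
    - [[-0.8,4.1,0],-8,0]

```text
time_s: 8.05
ee_pos: [541.2, -27.1, 291.2]
ee_rot: [-179.8, 0.2, 40.0]
force: [1.0, 0.5, -0.2]
gripper_width: 91.3
gripper_force: 0.0
```

Call:
move_arm:
  plan:
    - [[-0.8,4.1,0],-8,0]
    - [[-0.8,4.1,0],-8,0]
    - [[-0.8,4.1,0],-8,0]
    - [[-0.8,4.1,0],-8,0]
    - [[-0.8,4.1,0],-8,0]

```text
time_s: 8.55
ee_pos: [501.2, 177.6, 291.3]
ee_rot: [179.9, 0.3, -0.0]
force: [0.7, 0.5, -0.1]
gripper_width: 91.1
gripper_force: 0.0
```

Call:
move_arm:
  plan:
    - [[0,0,0],0,0]
    - [[0,0,0],0,0]

```text
time_s: 8.75
ee_pos: [501.8, 176.6, 291.8]
ee_rot: [179.9, 0.2, 0.5]
force: [0.6, -1.6, 0.2]
gripper_width: 91.6
gripper_force: 0.0
```

```bash
cat > panel.py <<'E'
import sys
from h import *; from meas import rect
def panel(p):
    P=cloud(p); near=(abs(P[...,0]-515)<120)&(abs(P[...,1]-176)<80); z=P[...,2]
    bar=near&(z>30)&(z<46); bar=cv2.morphologyEx(bar.astype(np.uint8),cv2.MORPH_OPEN,np.ones((2,2)))>0
    print("bar",bar.sum(),rect(P[bar][:,:2]),np.median(z[bar]).round(1))
    f=p["frame"].astype(int); g=near&(f[...,1]>f[...,0]+25)&(f[...,1]>f[...,2]+15)&(z<15)
    if g.sum()>5: print("green",rect(P[g][:,:2]),np.median(z[g]))
    d=near&(f.max(2)<110)&(z<15)&(z>2); k,l,st,ce=cv2.connectedComponentsWithStats(d.astype(np.uint8))
    for i in range(1,k):
        if st[i,4]>=5: print("dark",st[i,4],at_z(p,ce[i],6).round(1))
    m=near&(z>3)&(z<10); print("plate",m.sum(),rect(P[cv2.morphologyEx(m.astype(np.uint8),cv2.MORPH_OPEN,np.ones((5,5)))>0][:,:2]),np.median(z[m]).round(1))
if __name__=="__main__": panel(np.load("pics/"+sys.argv[1]+".npy",allow_pickle=True).item())
E
python3 look.py w4 panel,handle,slot; python3 panel.py w4
```

```text
8.8 [502.2 175.8 292.2] [179.89   0.19   0.4 ] [568. 177. 461.] [ 1.661e+02 -1.000e-01 -8.950e+01] 60.361580755112115
panel 0.69 [323.6 155.2] [522.6 172.7  38.5]
panel 0.66 [188.5 150.8] [523.7 352.9   4. ]
handle 0.91 [320.  156.7] [520.7 177.1  38.9]
handle 0.75 [181.2 155. ] [520.6 354.   26.9]
slot 0.84 [326.1 107.4] [580.7 169.7  -0.7]
slot 0.75 [219.4 162.8] [ 5.072e+02  3.132e+02 -3.000e-01]
bar 499 (array([514.7, 175.2]), 69.7, 12.7, -2.5) nan
green (array([565.9, 174.3]), 40.2, 3.8, 88.5) 5.694781497736074
dark 34 [600.9 227.3   6. ]
dark 32 [595.9 117.3   6. ]
dark 5 [564.8 158.1   6. ]
dark 14 [441.3 234.6   6. ]
dark 22 [436.9 123.9   6. ]
plate 12133 (array([518.5, 176.6]), 180.5, 130.6, -2.8) 5.2
```

View pics/w4.png

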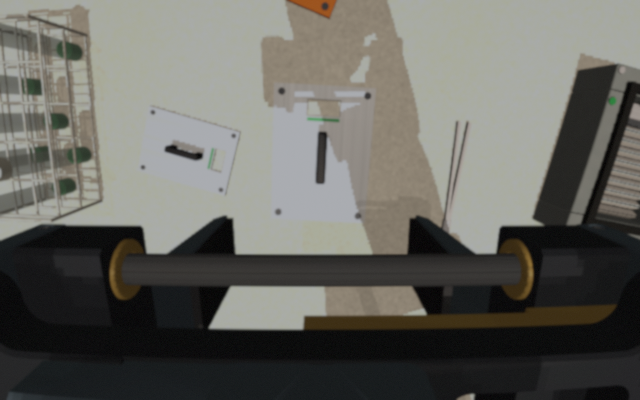

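Call:
move_arm:
  plan:
    - [[0.8,0,-4.5],-1.5,0.2]
    - [[0.8,0,-4.5],-1.4,0.3]
    - [[0,0,-4.5],0,0.4]
    - [[0,0,-4.5],0,0.4]
    - [[0,0,-4.5],0,0.4]
  squeeze: 50

```text
time_s: 9.45
ee_pos: [519.1, 175.0, 67.5]
ee_rot: [-180.0, -0.0, -2.7]
force: [0.4, -0.0, -0.5]
gripper_width: 56.0
gripper_force: 0.0
```

Call:
move_arm:
  plan:
    - [[0,0,-3.2],0,0.4]
    - [[0,0,-2],0,0.4]
    - [[0,0,0],0,0.4]
    - [[0,0,0],0,1]
    - [[0,0,0],0,1]

```text
time_s: 9.95
ee_pos: [520.2, 176.3, 18.5]
ee_rot: [-179.9, -0.2, -2.6]
force: [-0.9, -1.1, 0.2]
gripper_width: 41.4
gripper_force: 0.0
```

Call:
move_arm:
  plan:
    - [[0,0,0],0,1]
    - [[0,0,0],0,1]
    - [[0,0,0],0,1]
    - [[0,0,0],0,1]

```text
time_s: 10.35
ee_pos: [519.0, 176.4, 17.4]
ee_rot: [-180.0, -0.0, -2.6]
force: [-0.8, -0.8, 2.5]
gripper_width: 11.6
gripper_force: 50.0
```

Call:
move_arm:
  plan:
    - [[0,0,1.5],0,1]
    - [[0,0,3],0,1]
    - [[0,0,4],0,1]
    - [[0,0,4],0,1]
    - [[0,-1,2.5],0,1]

```text
time_s: 10.85
ee_pos: [519.6, 167.3, 169.6]
ee_rot: [-179.9, -0.2, -2.5]
force: [1.7, 0.2, -3.0]
gripper_width: 11.4
gripper_force: 50.0
```

Call:
move_arm:
  plan:
    - [[0,-3,0],-1,1]
    - [[0,-4,0],-1,1]
    - [[0,-4,0],-1,1]
    - [[0,-4,0],-1,1]
    - [[0,-4,0],-1,1]

```text
time_s: 11.35
ee_pos: [518.0, -25.0, 166.4]
ee_rot: [180.0, 0.1, -7.6]
force: [2.2, 1.5, -1.7]
gripper_width: 11.6
gripper_force: 50.0
```

Call:
move_arm:
  plan:
    - [[0,-4,0],-1,1]
    - [[0,-4,0],-1.1,1]
    - [[0.1,-4,0],0,1]
    - [[0.1,-4,0],0,1]
    - [[0.1,-3,0],0,1]

```text
time_s: 11.85
ee_pos: [521.1, -215.7, 166.3]
ee_rot: [180.0, 0.1, -9.8]
force: [-0.0, 1.4, -2.3]
gripper_width: 11.5
gripper_force: 50.0
```

Call:
move_arm:
  plan:
    - [[0,-1,0],0,1]
    - [[0,0,0],0,1]
    - [[0,0,0],0,1]

```text
time_s: 12.15
ee_pos: [521.4, -222.4, 166.5]
ee_rot: [-179.9, 0.1, -9.7]
force: [-0.5, 0.0, -3.3]
gripper_width: 11.7
gripper_force: 50.0
```

```bash
python3 look.py w5 slot,wing; python3 - <<'E'
from h import *; from meas import rect
p=np.load("pics/w5.npy",allow_pickle=True).item(); P=cloud(p); z=P[...,2]
m=(z>140)&(z<170)&(P[...,0]>300); m=cv2.morphologyEx(m.astype(np.uint8),cv2.MORPH_OPEN,np.ones((5,5)))>0
print(m.sum(),rect(P[m][:,:2]),np.median(z[m]))
f=p["frame"].astype(int); r,g,b=f[...,0],f[...,1],f[...,2]
w=(r>g+25)&(z>88)&(z<115); print("wing",w.sum(),rect(P[w][:,:2]) if w.sum()>5 else 0)
gr=(g>r+30)&(g>b+20); k,l,st,ce=cv2.connectedComponentsWithStats(gr.astype(np.uint8))
for i in range(1,k):
    if st[i,4]>=8: print(ce[i].round(1),st[i,4],np.nanmedian(P[l==i],0).round(1),rect(P[l==i][:,:2]))
E
```

```text
12.2 [ 521.5 -222.2  166.7] [-1.7995e+02  7.0000e-02 -9.6400e+00] [ 586. -234.  336.] [ 1.663e+02  1.000e-01 -9.960e+01] 60.361580755112115
wing 0.92 [324.5 121.4] [ 583.8 -235.6  101.1]
33624 (array([ 569.3, -230.5]), 131.0, 82.2, 80.4) 154.11927024757244
wing 503 (array([ 582.6, -234.1]), 31.8, 8.7, 80.4)
[320.6 155.5] 467 [ 567.3 -230.3  154.4] (array([ 567.3, -230.2]), 40.9, 3.0, 80.3)
```

View pics/w5.png

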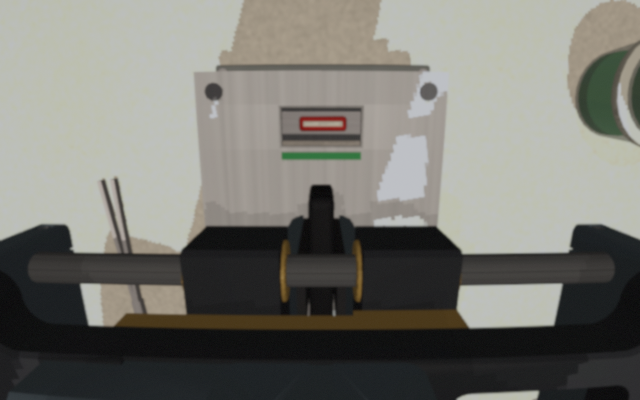

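```bash
python3 - <<'E'
from h import *; from meas import rect
p=np.load("pics/w5.npy",allow_pickle=True).item(); P=cloud(p); z=P[...,2]
hole=np.zeros(z.shape,np.uint8); s=(slice(98,150),slice(270,375)); hole[s]=(z[s]<147)
k,l,st,ce=cv2.connectedComponentsWithStats(hole); i=1+np.argmax(st[1:,4]); print(st[i])
v,u=np.nonzero(l==i); q=np.array([at_z(p,(a,b),154.3) for a,b in zip(u,v)]); print("slot top",rect(q[:,:2]))
q=np.array([at_z(p,(a,b),148.3) for a,b in zip(u,v)]); print("if bottom",rect(q[:,:2]))
for _ in range(3):
    env.grab_frame("wrist"); t=env.state(); print(t["ee_pos"].round(2),t["ee_rot"].round(2),t["force"].round(1))
E
```

```text
[ 282  108   79   37 2865]
slot top (array([ 582.3, -232.8]), 40.6, 18.4, 80.4)
if bottom (array([ 582.2, -232.8]), 41.9, 19.0, 80.4)
[ 521.84 -222.3   167.02] [-1.7998e+02  1.0000e-02 -9.6000e+00] [-0.3  0.6 -2.4]
[ 521.92 -222.5   167.09] [-179.99    0.     -9.61] [-0.7 -0.4 -2.7]
[ 521.93 -222.7   167.14] [ 1.80e+02 -1.00e-02 -9.62e+00] [-0.8 -0.7 -1.9]
```

Call:
move_arm:
  plan:
    - [[0,0,-2],0,1]
    - [[0,0,-2],0,1]
    - [[0,0,-0.5],0,1]
    - [[0,0,0],0,1]
    - [[0,0,0],0,1]
  squeeze: 60

```text
time_s: 12.95
ee_pos: [522.5, -223.8, 122.9]
ee_rot: [180.0, -0.1, -9.7]
force: [0.8, -0.5, -2.4]
gripper_width: 11.4
gripper_force: 60.0
```

Call:
move_arm:
  plan:
    - [[0,0,-0.5],0,1]
    - [[0,0,-0.5],0,1]
    - [[0,0,-0.5],0,1]
    - [[0,0,-0.5],0,1]
    - [[0,0,0],0,1]

```text
time_s: 13.45
ee_pos: [521.2, -223.4, 101.0]
ee_rot: [-180.0, 0.1, -9.7]
force: [-0.3, -0.4, -3.0]
gripper_width: 11.5
gripper_force: 60.0
```

```bash
python3 look.py w6 wing; python3 - <<'E'
from h import *; from meas import rect
p=np.load("pics/w6.npy",allow_pickle=True).item(); P=cloud(p); z=P[...,2]
f=p["frame"].astype(int); r,g,b=f[...,0],f[...,1],f[...,2]
m=(z>95)&(z<118)&(g>r+30)&(g>b+20); print("stripe",rect(P[m][:,:2]),np.median(z[m]))
w=(r>g+25)&(z>88)&(z<115)&(P[...,0]>500); print("wing",w.sum(),rect(P[w][:,:2]))
print(env.state()["force"].round(1))
E
```

```text
13.5 [ 521.5 -223.5  101.4] [-1.7999e+02  7.0000e-02 -9.7000e+00] [ 586. -235.  271.] [166.3   0.  -99.7] 60.361580755112115
wing 0.72 [320.9 124.1] [ 583.3 -234.1  102. ]
stripe (array([0., 0.]), 0.0, 0.0, 0.0) nan
wing 963 (array([ 582.6, -234. ]), 31.4, 9.2, 80.4)
[-0.2  0.8 -3.2]
  return _methods._mean(a, axis=axis, dtype=dtype,
  ret = ret.dtype.type(ret / rcount)
```

View pics/w6.png

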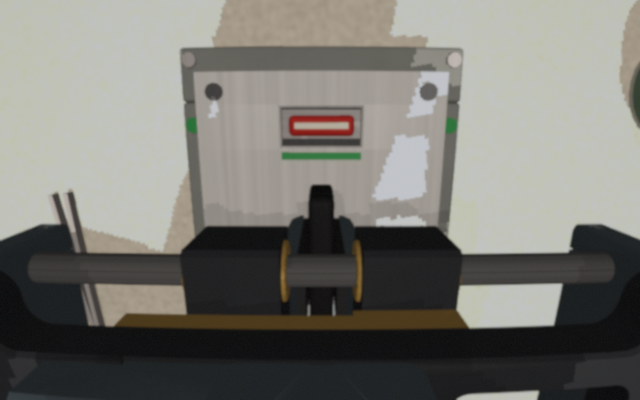

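Call:
move_arm:
  plan:
    - [[0,0,-0.4],0,1]
    - [[0,0,-0.3],0,1]
    - [[0,0,-0.2],0,1]
    - [[0,0,-0.2],0,1]
    - [[0,0,0],0,1]

```text
time_s: 14.05
ee_pos: [522.0, -223.7, 91.7]
ee_rot: [180.0, -0.0, -9.7]
force: [-2.0, 0.7, 5.4]
gripper_width: 11.7
gripper_force: 60.0
```

Call:
move_arm:
  plan:
    - [[0,0,-0.2],0,1]
    - [[0,0,-0.2],0,1]
    - [[0,0,0],0,1]
    - [[0,0,0],0,1]

```text
time_s: 14.45
ee_pos: [522.0, -223.7, 88.3]
ee_rot: [180.0, -0.1, -9.7]
force: [-3.1, 1.4, 9.0]
gripper_width: 11.5
gripper_force: 60.0
```

Call:
move_arm:
  plan:
    - [[0,0,-0.1],0,1]
    - [[0,0,-0.1],0,1]
    - [[0,0,0],0,1]
    - [[0,0,0],0,1]

```text
time_s: 14.85
ee_pos: [522.0, -223.7, 87.4]
ee_rot: [180.0, -0.1, -9.7]
force: [-3.7, 2.2, 14.4]
gripper_width: 11.8
gripper_force: 60.0
```

Call:
move_arm:
  plan:
    - [[0,0,-0.1],0,1]
    - [[0,0,0],0,1]
    - [[0,0,0],0,1]
    - [[0,0,0],0,1]

```text
time_s: 15.25
ee_pos: [522.0, -223.7, 87.4]
ee_rot: [180.0, -0.1, -9.7]
force: [-6.5, 2.2, 19.7]
gripper_width: 11.8
gripper_force: 60.0
```

```bash
python3 - <<'E'
from h import *; from meas import rect
p=env.grab_frame("wrist"); P=cloud(p); z=P[...,2]; t=np.radians(-9.7)
X=P[...,0]-521.9; Y=P[...,1]+223.5; x=X*np.cos(t)+Y*np.sin(t); y=-X*np.sin(t)+Y*np.cos(t)
for n,m in (("plate front",(abs(x-82)<4)&(abs(y)<50)),("plate right",(abs(x-60)<25)&(abs(y+50)<6)),("plate left",(abs(x-60)<25)&(abs(y-50)<6)),("rim front",(abs(x-98)<4)&(abs(y)<60)),("stripe",(abs(x-45)<6)&(abs(y)<15))): print(n,m.sum(),np.nanmedian(z[m]).round(2))
m=(z>73.5)&(z<80)&(x>0)&(x<120)&(abs(y)<90); print(rect(np.c_[x[m],y[m]]), "front edge",np.nanpercentile(x[m],99.5))
q=env.grab_frame("scene"); P=cloud(q); z=P[...,2]; X=P[...,0]-521.9; Y=P[...,1]+223.5; x=X*np.cos(t)+Y*np.sin(t); y=-X*np.sin(t)+Y*np.cos(t)
for a in (-80,-40,60,82):
    m=(abs(x-a)<6)&(abs(y)<55)&(z<85); print("scene",a,m.sum(),np.nanmedian(z[m]).round(2))
s=env.state(); print(s["time_s"],s["ee_pos"].round(2),s["force"].round(1),s["torque"].round(2))
E
```

```text
plate front 3155 75.17
plate right 2200 75.25
plate left 2205 75.27
rim front 3715 69.17
stripe 1439 75.22
(array([48.7, -0.2]), 131.3, 82.5, -89.9) front edge 89.43478011911706
scene -80 20 76.34
scene -40 54 76.39
scene 60 99 76.0
scene 82 159 76.34
15.35 [ 522.02 -223.72   87.38] [-5.8  3.6 18.9] [0.48 1.3  0.05]
```

Panel is flat, 6 mm above the rim plane, square and centred, pressed with about 20 N.

```bash
python3 -c "
from workcell import env; print(env.job_done())"
```

```text
the job is handed in; nothing more can be done
None
```

I turned the wing stud into line with the green dots, then set the panel squarely over it and pressed it flat onto the housing rim. The gripper is still holding the handle and pressing down with about 20 N, and I handed the job in at about 15 s.

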